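# Scrub the tumbler and hold the brush over the drip tray

### The arm

A 6-joint arm with a two-finger parallel gripper is mounted at the origin on the work surface. World frame = base frame: x ahead of the robot, y to its left, z up, the work surface at z = 0. Lengths are in m, angles in degrees, forces in N, time in s.
With the tool pointing down it reaches from about 0.2 to 0.875 m from the base axis. Payload 3.4 kg.
Tool frame: the origin (TCP) lies midway between the tips of the shut fingers; the grasp point (between the pads) lies ctrl.grip_depth behind it (ctrl.grip_depth is the distance from the TCP to the grasp point, in m); x points along the fingers, z is the direction in which the jaws open and shut, and the axes are right-handed (so a half turn about x gives the same grasp; the last joint's range is limited). The gripper opens to 94 mm and grips with 3 to 60 N. Pads are 16 mm wide; open, the fingers measure 119 mm over their backs; the gripper's body (75 mm by 177 mm) begins 78 mm behind the grasp point.
Start: joints at [63.083, 15.808, 86.224, -0, 77.962, -6.933], TCP at [0.197, 0.54, 0.205] pointing down, gripper open.
Joint ranges: [-165.64, 165.64], [-43.16, 119.46], [12.63, 154.43], [-67.54, 247.53], [6.08, 155.33], [-154.97, 154.97]. Speed limits (degrees/s): [147.25, 147.25, 180, 180, 180, 180].

### API

Orientations are given as [roll, pitch, yaw] about the fixed x, y, z axes, in that order (R = Rz(yaw) Ry(pitch) Rx(roll)).
In Python, from plant import ctrl gives the robot as it stands. The module is installed in compiled form; this text tells all that it offers.
- The arm moves only by the shell command python3 -m inch 'ROWS' [OPENING] [FORCE]. ROWS is JSON, a list of rows, each an object of numbers: "x", "y", "z": the shift along the tool's x, y, z in mm; "rx", "ry", "rz": the turn, a rotation vector about the tool's x, y, z in degrees. A call has 1 to 10 rows; each row is the pose to reach, as a shift and turn from the pose commanded when the call began, along the tool's axes at that moment; what a row does not reach only later rows make up. A row lasts 1/10 s, in which the tool goes at most 50 mm and 8.59 degrees, less where a joint would pass 70% of its speed; a pose out of reach is approached as far as the arm can. A call with a gripper value outside its range is refused whole. OPENING is the opening, from 0 (shut) to 1 (fully open), set as the call begins (- or left out, the last holds). The fingers move at their own pace and stop on an object; FORCE is the grip in N (left out, the last holds). Time passes only in rows, so rows that repeat a pose let the fingers close. It gives the time, the measured TCP pose, the force and the opening at its end, in the units of the state.
- ctrl.sense(): the state, without advancing time (a new reading comes with each control period).
- ctrl.grab_frame(name): name is "scene" or "top"; returns the picture (420x560x3 uint8, red, green, blue); there is no depth.
- ctrl.calibration(name): a dict with "K" (3x3 intrinsics, pixels), "world_to_cam" (4x4, takes a point from world to camera coordinates). Camera axes: x right, y down, z forward; pixel columns grow to the right and rows downward; lengths in m; the calibration is good to about 2 mm. A picture is of the moment at which its call begins. calibration takes no time and is no camera call.
- ctrl.sign_off(): hands the job in, once; it reports no verdict.
The state is a dict: "time": time; "q": joint angles; "qvel": joint speeds; "joint_torque": joint torques, N m; "position": TCP position; "ee_rot": TCP orientation; "contact_force": force on the tool from outside, world axes, zero at the start; "wrist_torque": the same for the moment, N m; "opening": finger opening in m.
Only numpy, scipy, OpenCV 4.12 (cv2) and the standard library are available. Lean on these libraries where they do the work, as an engineer would, in place of code of your own. Each camera call takes 0.05 s, during which the arm holds its last target. There are 200 camera calls.

### The job

The long bottle brush with the orange handle stands in the clear tumbler on the kitchen worktop. Take it by the handle and scrub the inside of the tumbler with two long strokes - up by half the tumbler's depth or a bit more, with the bristles still inside, and back down to the bottom, twice - then draw it right out and tip it over to at least 60 degrees from upright, its bristles no higher than level with the handle. Finish while still holding it like that in the gripper, motionless, with the middle of the bristles over the steel drip tray and at least 10 cm above the worktop, and the brush touching nothing else; the tumbler must be left standing where it was, and the spice jar, the mug and the two canisters left alone.

Things in the scene. Friction and masses are not known exactly. Their poses are not given: they have to be found in the camera images.
- brush: rigid brush, 250 mm long, about 90 g, upright in the tumbler on its flat end. Origin: centre of that bristle end; z runs towards the handle end. Bristle head (white and blue) 42 mm diameter, 0 to 75 mm; steel rod 10 mm, 75 to 150 mm; round orange handle 22 mm diameter, 150 to 250 mm. Its weight is mostly in the handle: it balances 175 mm from the bristle end. Round: yaw does not matter
- brush_head (a point): middle of the bristle head, on the brush's axis 37.5 mm from the bristle end
- brush_grip (a point): point on the axis in the orange handle, 210 mm from the bristle end and 40 mm below the handle's top; about 215 mm above the worktop at the start
- tumbler: clear plastic tumbler, round, loose, about 350 g, 125 mm high, outside diameter 82 mm at the rim, 76 mm at the foot, wall 3 mm, inner floor 70 mm wide and 5 mm above its underside. Origin: centre of its underside; z up. It stands to the robot's left or right, the tray on the other side
- tray: fixed shallow steel drip tray with dark bars, 180 (x) x 200 (y) x 20 mm high, walls 4 mm. Origin: centre of its underside, on the worktop; its x and y axes run along its sides
- canister_a: bystander, loose, to be left alone: square white ceramic canister with wooden lid and knob, 102 x 102 x 150 mm high. Origin: centre of its underside
- canister_b: bystander, loose, to be left alone: square white ceramic canister with wooden lid and knob, 102 x 102 x 150 mm high. Origin: centre of its underside
- spice_jar: bystander, loose, to be left alone: small amber glass jar with steel cap, 48 mm diameter, 85 mm high. Origin: centre of its underside
- mug: bystander, loose, to be left alone: blue ceramic mug, 80 mm diameter, 95 mm high, handle to its +y (reaching 75 mm from the axis at most). Origin: centre of its underside

How it is judged:
By the outcome, as a careful person would: the job done as asked, in the order asked, and still so for the second after the job is handed in, while the arm keeps its last pose, push and grip.
It also fails if it takes over 40 s, if anything falls off the work surface, if the arm or the gripper's body presses on something with over 40 N, if the wrist force passes 120 N, or if a joint passes its speed limit or range.

## Working session

There is one attempt and no reset: what is moved stays moved. The work goes in short steps, Python scripts to look and compute and a shell command to move; the robot and the scene stay as the last step left them, time stands still between calls to the robot, and variables do not carry over. Pictures are saved under pics/ and viewed, about 8 in all and at most 12, crops included, and the job is handed in when it is done.

```bash
mkdir -p pics; ls
python3 - <<'E'
from plant import ctrl
import cv2,numpy as np
print(ctrl.grip_depth, ctrl.sense())
for n in ("scene","top"):
    f=ctrl.grab_frame(n); np.save(f"pics/{n}0.npy",f); cv2.imwrite(f"pics/{n}0.png",f[:,:,::-1])
    c=ctrl.calibration(n); print(c)
E
```

```text
pics
0.0188 {'time': 0.0, 'q': array([ 6.30840620e+01,  1.58466757e+01,  8.62939428e+01,  7.45828880e-04,
        7.79615500e+01, -6.93068838e+00]), 'qvel': array([-0.11617852,  0.00544836,  0.09150255, -0.11054407, -0.09877265,
        0.10989733]), 'joint_torque': array([ 1.40982269e-03, -4.04574215e+01, -2.37229264e+01,  7.01844064e-02,
        3.43745865e-02, -1.53567776e-04]), 'position': array([0.19624748, 0.5398776 , 0.20462305]), 'ee_rot': array([ 172.66041422,   89.89782895, -117.32499156]), 'contact_force': array([-0.39321133,  0.68127097, -0.17174616]), 'wrist_torque': array([0.00643047, 0.03575331, 0.01280793]), 'opening': 0.09409553548100062}
{'K': array([[524.78140439,   0.        , 286.7438244 ],
       [  0.        , 524.78140439, 209.8878397 ],
       [  0.        ,   0.        ,   1.        ]]), 'world_to_cam': array([[ 5.83392600e-01,  8.12190291e-01,  7.40210102e-05,
        -3.25753971e-01],
       [ 6.13365525e-01, -4.40517929e-01, -6.55535420e-01,
        -2.68151740e-01],
       [-5.32386896e-01,  3.82479915e-01, -7.55164425e-01,
         1.71744767e+00],
       [ 0.00000000e+00,  0.00000000e+00,  0.00000000e+00,
         1.00000000e+00]])}
{'K': array([[449.49054963,   0.        , 278.37697785],
       [  0.        , 449.49054963, 213.24214462],
       [  0.        ,   0.        ,   1.        ]]), 'world_to_cam': array([[-9.92053012e-03, -9.99948762e-01, -2.01427886e-03,
        -9.15368547e-05],
       [-9.80219658e-01,  1.01229468e-02, -1.97653605e-01,
         5.73485274e-01],
       [ 1.97663868e-01,  1.36071915e-05, -9.80269858e-01,
         1.19839514e+00],
       [ 0.00000000e+00,  0.00000000e+00,  0.00000000e+00,
         1.00000000e+00]])}
```

View pics/scene0.png

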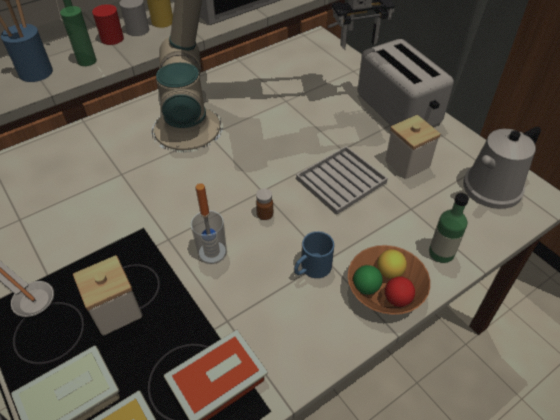

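View pics/top0.png

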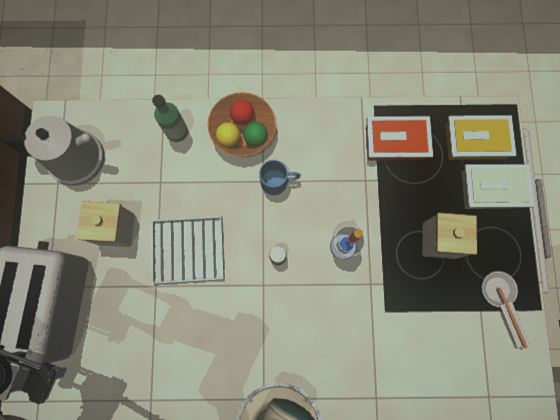

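Scene: brush and tumbler at (205,225), jar (265,205), mug (317,255), tray (341,180), canisters (411,147) and (108,295). Top view: tumbler (347,243), jar (278,255), mug (274,177), tray spanning (153–224, 218–282), canisters (98,221) and (458,234).

```bash
cat > h.py <<'E'
from plant import ctrl
import cv2,numpy as np
C={n:ctrl.calibration(n) for n in("scene","top")}
def P(n): return C[n]["K"]@C[n]["world_to_cam"][:3]
def ray(n,uv):
    M=C[n]["world_to_cam"]; R,t=M[:3,:3],M[:3,3]
    d=R.T@np.linalg.solve(C[n]["K"],[uv[0],uv[1],1.]); return -R.T@t,d
def plane(n,uv,z):
    o,d=ray(n,uv); return (o+d*(z-o[2])/d[2]).round(4)
def tri(a,b):
    X=cv2.triangulatePoints(P("scene"),P("top"),np.array(a,float).reshape(2,1),np.array(b,float).reshape(2,1))[:,0]; return (X[:3]/X[3]).round(4)
def proj(n,X):
    p=P(n)@np.append(X,1); return (p[:2]/p[2]).round(1)
def orange(f,box):
    h=cv2.cvtColor(f,cv2.COLOR_RGB2HSV); m=cv2.inRange(h,(3,150,70),(20,255,255))
    k=np.zeros_like(m); x0,y0,x1,y1=box; k[y0:y1,x0:x1]=m[y0:y1,x0:x1]
    n,l,s,c=cv2.connectedComponentsWithStats(k); i=1+np.argmax(s[1:,4])
    ys,xs=np.where(l==i); p=np.c_[xs,ys].astype(float); c=p.mean(0)
    v=np.linalg.svd(p-c,full_matrices=False)[2][0]; t=(p-c)@v
    return c,c+v*t.min(),c+v*t.max(),len(p)
E
python3 - <<'E'
from h import *
s=np.load("pics/scene0.npy");t=np.load("pics/top0.npy")
a=orange(s,(185,170,225,225));b=orange(t,(335,215,380,260));print(a,b)
print("centroid",tri(a[0],b[0]))
for zz in(.255,.155): print(zz,[plane(n,p,zz) for n,r in(("scene",a),("top",b)) for p in r[1:3]])
print("jar",plane("top",(278,255),.085),"mug",plane("top",(274,177),.095),"tray",[plane("top",p,.02) for p in((152,219),(222,217),(225,282),(153,284))])
print("can",plane("top",(98,221),.165),plane("top",(458,234),.165))
big=[cv2.resize(f[y:y+100,x:x+100],(400,400),interpolation=cv2.INTER_CUBIC) for f,x,y in((s,160,175),(t,300,195))]
cv2.imwrite("pics/c1.png",np.hstack(big)[:,:,::-1])
E
```

```text
(array([202.0657277 , 198.64319249]), array([199.25483049, 183.95124524]), array([205.00369236, 213.99929357]), 213) (array([357.69811321, 233.47169811]), array([355.11610552, 230.88089315]), array([360.60758481, 236.39108271]), 53)
centroid [ 0.49   -0.1943  0.2196]
0.255 [array([ 0.4779, -0.1882,  0.255 ]), array([ 0.5643, -0.2228,  0.255 ]), array([ 0.4899, -0.1839,  0.255 ]), array([ 0.4768, -0.1961,  0.255 ])]
0.155 [array([ 0.3866, -0.1511,  0.155 ]), array([ 0.4829, -0.1895,  0.155 ]), array([ 0.5058, -0.2012,  0.155 ]), array([ 0.4915, -0.2145,  0.155 ])]
jar [ 0.4537 -0.0038  0.085 ] mug [0.6677 0.0051 0.095 ] tray [array([0.5678, 0.3572, 0.02  ]), array([0.5716, 0.1562, 0.02  ]), array([0.3866, 0.1451, 0.02  ]), array([0.3831, 0.346 , 0.02  ])]
can [0.5363 0.4528 0.165 ] [ 0.4936 -0.4586  0.165 ]
```

View pics/c1.png

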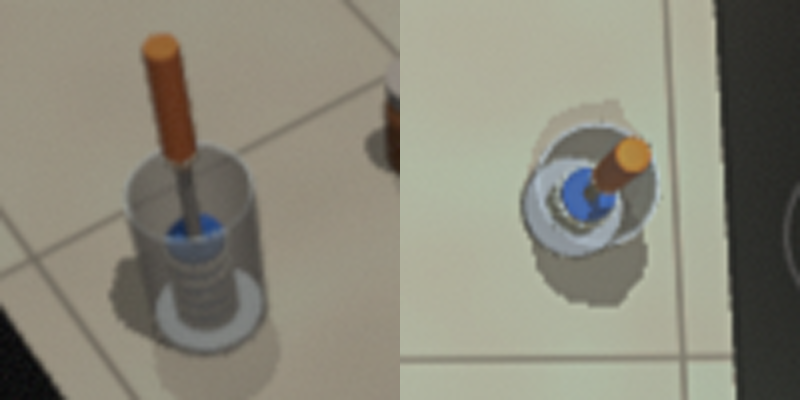

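Crop: handle top at scene (200,187), top (358,234); bristle top at top view (347,244); tumbler foot (343,247), rim (350.5,241) in top view.

Run:
```python
from h import *
print("handletop",plane("scene",(200.3,186.7),.255),plane("top",(358,233.8),.255),tri((200.3,186.7),(358,233.8)))
print("bristletop",plane("top",(347,243.8),.08),plane("scene",(160+195/4,175+228/4),.08))
print("foot",plane("top",(342.5,246.8),.003),plane("scene",(160+212/4,175+308/4),.003))
print("rim",plane("top",(350.5,241.3),.125),plane("scene",(160+189/4,175+195/4),.125))
print(ctrl.sense()["position"])
```

```text
handletop [ 0.4869 -0.1906  0.255 ] [ 0.483  -0.1903  0.255 ] [ 0.4838 -0.1901  0.252 ]
bristletop [ 0.4827 -0.1906  0.08  ] [ 0.4798 -0.1869  0.08  ]
foot [ 0.4842 -0.1891  0.003 ] [ 0.4865 -0.1879  0.003 ]
rim [ 0.4833 -0.1931  0.125 ] [ 0.4892 -0.1909  0.125 ]
[0.19628453 0.53994688 0.20473811]
```

```bash
cat >> h.py <<'E'
from scipy.spatial.transform import Rotation as Ro
def cur():
    s=ctrl.sense(); return s["position"],Ro.from_euler("xyz",s["ee_rot"],degrees=True)
def tool(az,pit,sg=1):
    a,p=np.radians([az,pit]); x=np.array([np.cos(p)*np.cos(a),np.cos(p)*np.sin(a),-np.sin(p)])
    z=sg*np.array([-np.sin(a),np.cos(a),0]); return Ro.from_matrix(np.c_[x,np.cross(z,x),z])
def delta(tcp,R):
    p,R0=cur(); return (R0.inv().apply(np.array(tcp)-p)*1000).round(1),np.degrees((R0.inv()*R).as_rotvec()).round(1)
E
python3 - <<'E'
from h import *
p,R=cur();print(R.as_matrix().round(3))
G=np.array([.484,-.190,.215])
for pit in(45,):
  for sg in(1,-1):
    D=tool(-21.4,pit,sg);a=D.as_matrix()[:,0]
    T=G+.0188*a-.11*a+[0,0,.06]
    print(pit,sg,T.round(3),delta(T,D))
E
```

```text
[[-0.001 -0.94   0.342]
 [-0.001  0.342  0.94 ]
 [-1.     0.    -0.002]]
45 1 [ 0.424 -0.166  0.339] (array([-133.9, -455.3, -586.3]), array([  1.4,   0.5, -45. ]))
45 -1 [ 0.424 -0.166  0.339] (array([-133.9, -455.3, -586.3]), array([-165. ,   68.4,    0.7]))
```

```bash
python3 -m inch '[{"x":-50},{"x":-100},{"x":-135,"y":-20,"z":-25},{"x":-135,"y":-45,"z":-58},{"x":-135,"y":-70,"z":-90},{"x":-135,"y":-100,"z":-128},{"x":-135,"y":-130,"z":-167},{"x":-135,"y":-160,"z":-206},{"x":-135,"y":-190,"z":-245},{"x":-135,"y":-220,"z":-283}]' 1
python3 - <<'E'
from h import *
print(ctrl.sense()["q"].round(1))
D=tool(-21.4,45);a=D.as_matrix()[:,0];G=np.array([.484,-.190,.215])
print(delta(G+.0188*a-.11*a+[0,0,.06],D))
E
```

```text
[63.1 15.8 86.3  0.  78.  -6.9]
(array([-133.9, -455.3, -586.3]), array([  1.4,   0.5, -45. ]))invalid input at $[0]: expected keys x, y, z, rx, ry, rz
```

```bash
python3 -m inch '[{"x":-50,"y":0,"z":0,"rx":0,"ry":0,"rz":0},{"x":-100,"y":0,"z":0,"rx":0,"ry":0,"rz":0},{"x":-135,"y":-20,"z":-25,"rx":0,"ry":0,"rz":0},{"x":-135,"y":-45,"z":-58,"rx":0,"ry":0,"rz":0},{"x":-135,"y":-70,"z":-90,"rx":0,"ry":0,"rz":0},{"x":-135,"y":-100,"z":-128,"rx":0,"ry":0,"rz":0},{"x":-135,"y":-130,"z":-167,"rx":0,"ry":0,"rz":0},{"x":-135,"y":-160,"z":-206,"rx":0,"ry":0,"rz":0},{"x":-135,"y":-190,"z":-245,"rx":0,"ry":0,"rz":0},{"x":-135,"y":-220,"z":-283,"rx":0,"ry":0,"rz":0}]' 1
python3 - <<'E'
from h import *
print(ctrl.sense()["q"].round(1))
D=tool(-21.4,45);a=D.as_matrix()[:,0];G=np.array([.484,-.190,.215])
print(delta(G+.0188*a-.11*a+[0,0,.06],D))
E
```

```text
time: 1.1
position: [0.3063, 0.1973, 0.3403]
ee_rot: [-81.6, 90.0, -11.6]
contact_force: [1.8, -0.0, 0.3]
opening: 0.0941
[ 21.8  -6.1  92.3  -0.   93.8 -48.2]
(array([   0.8, -234.7, -301.9]), array([  1.4,   0.6, -45. ]))
```

```bash
python3 -m inch '[{"x":0,"y":-25,"z":-32,"rx":0,"ry":0,"rz":-2},{"x":0,"y":-55,"z":-71,"rx":0,"ry":0,"rz":-5},{"x":0,"y":-85,"z":-109,"rx":0,"ry":0,"rz":-10},{"x":0,"y":-115,"z":-148,"rx":0,"ry":0,"rz":-15},{"x":0,"y":-145,"z":-187,"rx":0,"ry":0,"rz":-20},{"x":0,"y":-175,"z":-225,"rx":0,"ry":0,"rz":-26},{"x":0,"y":-205,"z":-264,"rx":0,"ry":0,"rz":-32},{"x":0,"y":-235,"z":-302,"rx":1.4,"ry":0.6,"rz":-38},{"x":0,"y":-235,"z":-302,"rx":1.4,"ry":0.6,"rz":-45},{"x":0,"y":-235,"z":-302,"rx":1.4,"ry":0.6,"rz":-45}]'
python3 - <<'E'
from h import *
print(ctrl.sense()["q"].round(1))
D=tool(-21.4,45);a=D.as_matrix()[:,0];G=np.array([.484,-.190,.215])
print(delta(G+.0188*a-.11*a+[0,0,.06],D),delta(G+.0188*a-.09*a,D),delta(G+.0188*a,D))
for n in("scene","top"):
    f=ctrl.grab_frame(n);cv2.imwrite(f"pics/{n}1.png",f[:,:,::-1])
    print(n,proj(n,cur()[0]))
E
```

```text
time: 2.1
position: [0.4193, -0.1629, 0.3329]
ee_rot: [-89.6, 45.6, -21.5]
contact_force: [-0.2, 0.9, -1.0]
opening: 0.094
[ -44.   -23.4  119.2   22.5   44.3 -122.6]
(array([-0.7, -8.6, -1.5]), array([-0.5, -0.1, -0.6])) (array([62.2, 33.1, -1.8]), array([-0.5, -0.1, -0.6])) (array([152.2,  32.2,  -1.7]), array([-0.5, -0.1, -0.6]))
scene [191.7 139.2]
top [354.1 255.6]
```

View pics/scene1.png

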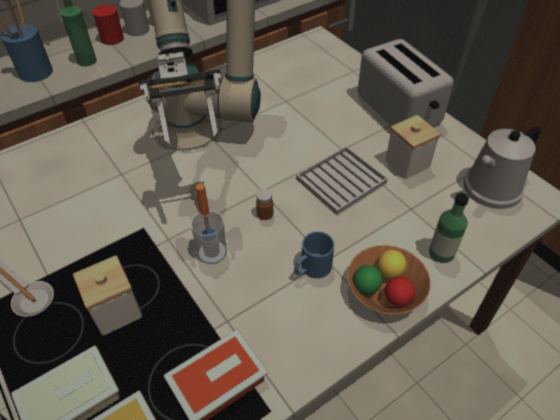

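Scene: open gripper, tilted 45°, behind and above the handle (201,198), jaws straddling its line. Go to the stand-off.

```bash
python3 -m inch '[{"x":30,"y":16,"z":-1,"rx":-0.5,"ry":0,"rz":-0.3},{"x":62,"y":33,"z":-2,"rx":-0.5,"ry":0,"rz":-0.6},{"x":62,"y":33,"z":-2,"rx":-0.5,"ry":0,"rz":-0.6},{"x":62,"y":33,"z":-2,"rx":-0.5,"ry":0,"rz":-0.6}]'
python3 - <<'E'
from h import *
print(ctrl.sense()["q"].round(1),ctrl.sense()["qvel"].round(1))
D=tool(-21.4,45);a=D.as_matrix()[:,0];G=np.array([.484,-.190,.215])
print(delta(G+.0188*a-.09*a,D),delta(G+.0188*a,D))
E
```

```text
time: 2.6
position: [0.4445, -0.174, 0.2753]
ee_rot: [-90.5, 44.3, -21.3]
contact_force: [0.2, -0.0, 0.4]
opening: 0.0937
[ -42.   -18.2  126.1   28.8   31.6 -130.4] [-0.7 -1.6 -1.7  0.4 -0.8 -0.6]
(array([ 1.4, 12.5, -0.4]), array([0.6, 0.1, 0.7])) (array([91.4, 13.5, -0.5]), array([0.6, 0.1, 0.7]))
```

```bash
python3 -m inch '[{"x":0,"y":13,"z":-0.5,"rx":0.6,"ry":0,"rz":0.7},{"x":10,"y":13,"z":-0.5,"rx":0.6,"ry":0,"rz":0.7},{"x":35,"y":13,"z":-0.5,"rx":0.6,"ry":0,"rz":0.7},{"x":60,"y":13,"z":-0.5,"rx":0.6,"ry":0,"rz":0.7},{"x":80,"y":13,"z":-0.5,"rx":0.6,"ry":0,"rz":0.7},{"x":91,"y":13,"z":-0.5,"rx":0.6,"ry":0,"rz":0.7},{"x":91,"y":13,"z":-0.5,"rx":0.6,"ry":0,"rz":0.7},{"x":91,"y":13,"z":-0.5,"rx":0.6,"ry":0,"rz":0.7}]'
python3 - <<'E'
from h import *
print(ctrl.sense()["q"].round(1))
D=tool(-21.4,45);a=D.as_matrix()[:,0];G=np.array([.484,-.190,.215])
print(delta(G+.0188*a,D))
ims=[]
for n,x,y in(("scene",130,120),("top",290,180)):
    f=ctrl.grab_frame(n); ims.append(cv2.resize(f[y:y+150,x:x+120],(400,500),interpolation=cv2.INTER_CUBIC))
cv2.imwrite("pics/c2.png",np.hstack(ims)[:,:,::-1])
E
```

```text
time: 3.4
position: [0.495, -0.1955, 0.2018]
ee_rot: [-89.9, 45.0, -21.5]
contact_force: [0.5, -0.8, -0.0]
opening: 0.0944
[ -37.4   -6.3  130.2   43.    16.5 -143.2]
(array([ 0.9, -0.6,  1.1]), array([-0.1, -0. ,  0. ]))
```

View pics/c2.png

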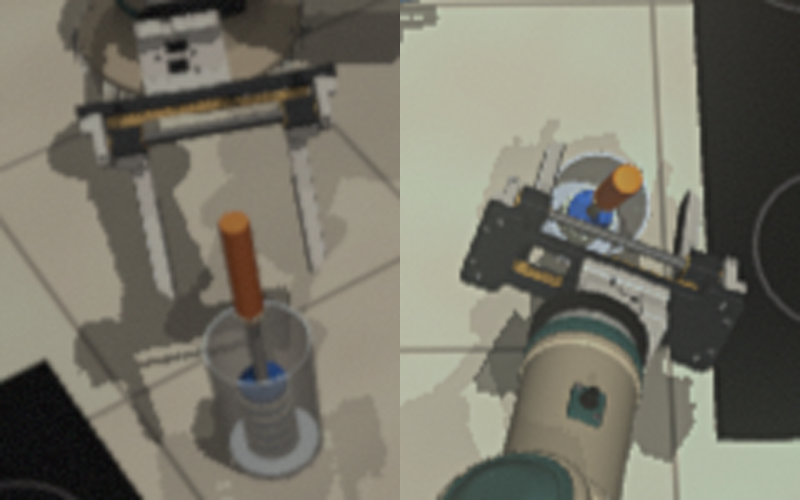

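Crop: the open fingers straddle the orange handle (scene crop (240,265)), tips about level with its middle. Close.

```bash
python3 -m inch '[{"x":0,"y":0,"z":0,"rx":0,"ry":0,"rz":0},{"x":0,"y":0,"z":0,"rx":0,"ry":0,"rz":0},{"x":0,"y":0,"z":0,"rx":0,"ry":0,"rz":0},{"x":0,"y":0,"z":0,"rx":0,"ry":0,"rz":0},{"x":0,"y":0,"z":0,"rx":0,"ry":0,"rz":0},{"x":0,"y":0,"z":0,"rx":0,"ry":0,"rz":0},{"x":0,"y":0,"z":0,"rx":0,"ry":0,"rz":0},{"x":0,"y":0,"z":0,"rx":0,"ry":0,"rz":0}]' 0 40
python3 - <<'E'
from h import *
print(ctrl.sense())
p,R=cur();print(delta(p+[0,0,.07],R))
E
```

```text
time: 4.3
position: [0.4944, -0.1953, 0.2002]
ee_rot: [-89.9, 45.1, -21.5]
contact_force: [0.1, 0.9, 1.0]
opening: 0.0336
{'time': 4.3, 'q': array([ -37.36989075,   -6.23922261,  130.32249471,   43.13029213,
         16.42182443, -143.26166399]), 'qvel': array([ 0.10203761,  0.0357146 ,  0.05653676,  0.03217705, -0.0639394 ,
       -0.02566385]), 'joint_torque': array([-1.62053871e-03, -1.55332839e+01, -2.21770298e+01,  7.93921463e-01,
       -2.13310607e+00, -1.09465088e-02]), 'position': array([ 0.49437754, -0.19531629,  0.2002428 ]), 'ee_rot': array([-89.91632137,  45.10614263, -21.47697556]), 'contact_force': array([0.05066671, 0.86057973, 0.98722147]), 'wrist_torque': array([0.12803688, 0.33414387, 0.02279773]), 'opening': 0.03360008494901436}
(array([-49.6, -49.4,   0.1]), array([0., 0., 0.]))
```

```bash
python3 -m inch '[{"x":0,"y":0,"z":0,"rx":0,"ry":0,"rz":0},{"x":0,"y":0,"z":0,"rx":0,"ry":0,"rz":0},{"x":0,"y":0,"z":0,"rx":0,"ry":0,"rz":0},{"x":0,"y":0,"z":0,"rx":0,"ry":0,"rz":0},{"x":0,"y":0,"z":0,"rx":0,"ry":0,"rz":0}]' 0 40
```

```text
time: 4.8
position: [0.4944, -0.1952, 0.2003]
ee_rot: [-89.9, 45.1, -21.5]
contact_force: [-0.0, 1.1, -0.1]
opening: 0.0213
```

```bash
python3 -m inch '[{"x":-5,"y":-5,"z":0,"rx":0,"ry":0,"rz":0},{"x":-14,"y":-14,"z":0,"rx":0,"ry":0,"rz":0},{"x":-24,"y":-24,"z":0,"rx":0,"ry":0,"rz":0},{"x":-34,"y":-34,"z":0,"rx":0,"ry":0,"rz":0},{"x":-43,"y":-43,"z":0,"rx":0,"ry":0,"rz":0},{"x":-49,"y":-49,"z":0,"rx":0,"ry":0,"rz":0},{"x":-49,"y":-49,"z":0,"rx":0,"ry":0,"rz":0},{"x":-49,"y":-49,"z":0,"rx":0,"ry":0,"rz":0}]'
python3 - <<'E'
from h import *
print(ctrl.sense()["q"].round(1))
p,R=cur();print(delta([.4944,-.1952,.2003],R))
ims=[]
for n,x,y in(("scene",130,110),("top",290,180)):
    f=ctrl.grab_frame(n); ims.append(cv2.resize(f[y:y+150,x:x+120],(400,500),interpolation=cv2.INTER_CUBIC))
cv2.imwrite("pics/c3.png",np.hstack(ims)[:,:,::-1])
E
```

```text
time: 5.6
position: [0.4941, -0.1951, 0.2688]
ee_rot: [-89.9, 45.2, -21.4]
contact_force: [0.5, 0.1, -1.1]
opening: 0.0211
[ -37.4  -11.4  122.6   24.9   27.3 -123.8]
(array([48.8, 48.1, -0.1]), array([0., 0., 0.]))
```

View pics/c3.png

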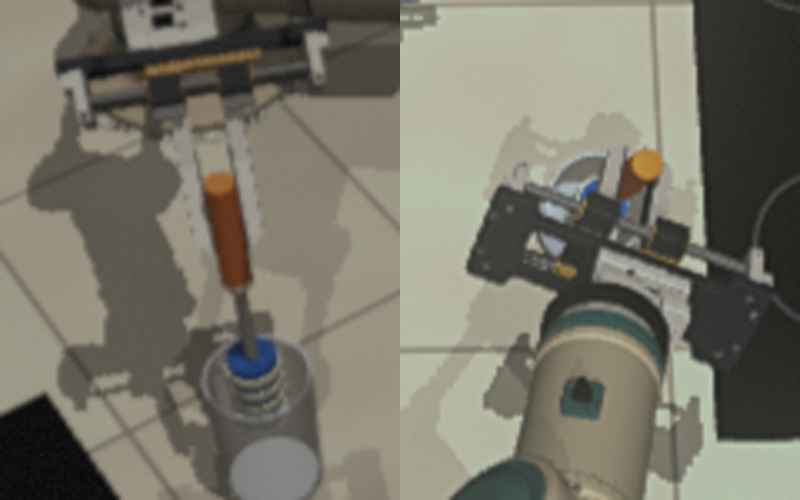

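Crop: brush risen with its head (250,380) still partly in the tumbler, which has stayed put. Down again.

```bash
python3 -m inch '[{"x":6,"y":6,"z":0,"rx":0,"ry":0,"rz":0},{"x":15,"y":15,"z":0,"rx":0,"ry":0,"rz":0},{"x":25,"y":25,"z":0,"rx":0,"ry":0,"rz":0},{"x":35,"y":35,"z":0,"rx":0,"ry":0,"rz":0},{"x":43,"y":43,"z":0,"rx":0,"ry":0,"rz":0},{"x":47,"y":47,"z":0,"rx":0,"ry":0,"rz":0},{"x":49,"y":49,"z":0,"rx":0,"ry":0,"rz":0},{"x":49,"y":49,"z":0,"rx":0,"ry":0,"rz":0},{"x":49,"y":49,"z":0,"rx":0,"ry":0,"rz":0}]'
```

```text
time: 6.6
position: [0.4945, -0.1955, 0.2004]
ee_rot: [-89.9, 45.1, -21.5]
contact_force: [-0.9, 0.4, 2.4]
opening: 0.0214
```

```bash
python3 -m inch '[{"x":-5,"y":-5,"z":0,"rx":0,"ry":0,"rz":0},{"x":-14,"y":-14,"z":0,"rx":0,"ry":0,"rz":0},{"x":-24,"y":-24,"z":0,"rx":0,"ry":0,"rz":0},{"x":-34,"y":-34,"z":0,"rx":0,"ry":0,"rz":0},{"x":-43,"y":-43,"z":0,"rx":0,"ry":0,"rz":0},{"x":-49,"y":-49,"z":0,"rx":0,"ry":0,"rz":0},{"x":-49,"y":-49,"z":0,"rx":0,"ry":0,"rz":0},{"x":-49,"y":-49,"z":0,"rx":0,"ry":0,"rz":0}]'
```

```text
time: 7.4
position: [0.494, -0.195, 0.2688]
ee_rot: [-89.9, 45.2, -21.4]
contact_force: [0.4, -0.3, -1.4]
opening: 0.0212
```

```bash
python3 -m inch '[{"x":6,"y":6,"z":0,"rx":0,"ry":0,"rz":0},{"x":15,"y":15,"z":0,"rx":0,"ry":0,"rz":0},{"x":25,"y":25,"z":0,"rx":0,"ry":0,"rz":0},{"x":35,"y":35,"z":0,"rx":0,"ry":0,"rz":0},{"x":43,"y":43,"z":0,"rx":0,"ry":0,"rz":0},{"x":47,"y":47,"z":0,"rx":0,"ry":0,"rz":0},{"x":49,"y":49,"z":0,"rx":0,"ry":0,"rz":0},{"x":49,"y":49,"z":0,"rx":0,"ry":0,"rz":0},{"x":49,"y":49,"z":0,"rx":0,"ry":0,"rz":0}]'
```

```text
time: 8.3
position: [0.4946, -0.1958, 0.2004]
ee_rot: [-89.9, 45.1, -21.5]
contact_force: [-2.2, 1.4, 5.2]
opening: 0.0209
```

Run:
```python
from h import *
p,R=cur();print(p,delta(p+[0,0,.18],R),ctrl.sense()["q"].round(1))
```

```text
[ 0.49464825 -0.19575543  0.200397  ] (array([-127.4, -127.2,    0.2]), array([0., 0., 0.])) [ -37.4   -6.2  130.3   43.2   16.3 -143.3]
```

```bash
python3 -m inch '[{"x":-6,"y":-6,"z":0,"rx":0,"ry":0,"rz":0},{"x":-18,"y":-18,"z":0,"rx":0,"ry":0,"rz":0},{"x":-32,"y":-32,"z":0,"rx":0,"ry":0,"rz":0},{"x":-47,"y":-47,"z":0,"rx":0,"ry":0,"rz":0},{"x":-62,"y":-62,"z":0,"rx":0,"ry":0,"rz":0},{"x":-77,"y":-77,"z":0,"rx":0,"ry":0,"rz":0},{"x":-92,"y":-92,"z":0,"rx":0,"ry":0,"rz":0},{"x":-107,"y":-107,"z":0,"rx":0,"ry":0,"rz":0},{"x":-120,"y":-120,"z":0,"rx":0,"ry":0,"rz":0},{"x":-127,"y":-127,"z":0,"rx":0,"ry":0,"rz":0}]'
python3 - <<'E'
from h import *
s=ctrl.sense();print(s["q"].round(1),s["position"])
p,R0=cur()
# brush in tool frame: assume upright at grip with az=-21.4, pitch 45
Rg=tool(-21.4,45); bt=Rg.inv().apply([0,0,-1.]) # bristle dir in tool
T=np.array([.476,.252])
for phi in(105,120):
  for az in(-10,0,10,20,30):
    R=tool(az,45)*Ro.from_rotvec([np.radians(phi),0,0]); b=R.apply(bt)
    h=np.array([*T,.26]); G=h-b*.1725; tcp=G+R.apply([.0188,0,0])
    tilt=np.degrees(np.arccos(-b[2]))
    print(phi,az,"tilt",tilt.round(1),"b",b.round(2),"tcp",tcp.round(3),delta(tcp,R), "az tcp",np.degrees(np.arctan2(tcp[1],tcp[0])).round(1))
E
```

```text
time: 9.3
position: [0.4947, -0.1957, 0.3803]
ee_rot: [-89.9, 45.1, -21.5]
contact_force: [0.7, -0.1, -1.6]
opening: 0.0214
[ -37.4  -15.6  109.2   16.2   43.8 -113.2] [ 0.49474201 -0.19568611  0.38028988]
105 -10 tilt 68.2 b [ 0.74  0.56 -0.37] tcp [0.362 0.153 0.311] (array([-128.1,  227.4,  275.1]), array([96.6, -5.6,  7.2])) az tcp 22.9
105 0 tilt 68.2 b [ 0.63  0.68 -0.37] tcp [0.381 0.134 0.311] (array([-110.8,  210.1,  265. ]), array([ 89.1, -10.3,  13.3])) az tcp 19.4
105 10 tilt 68.2 b [ 0.5   0.78 -0.37] tcp [0.403 0.119 0.311] (array([-92.6, 191.9, 259.3]), array([ 81.3, -14.7,  19.1])) az tcp 16.5
105 20 tilt 68.2 b [ 0.36  0.86 -0.37] tcp [0.427 0.109 0.311] (array([-74. , 173.2, 258.2]), array([ 73.2, -19. ,  24.6])) az tcp 14.3
105 30 tilt 68.2 b [ 0.2   0.91 -0.37] tcp [0.452 0.102 0.311] (array([-55.5, 154.6, 261.6]), array([ 65. , -23.1,  30. ])) az tcp 12.7
120 -10 tilt 75.5 b [ 0.84  0.47 -0.25] tcp [0.343 0.168 0.29 ] (array([-129.4,  258.3,  282.8]), array([111.6,  -4.9,   8.2])) az tcp 26.1
120 0 tilt 75.5 b [ 0.75  0.61 -0.25] tcp [0.36  0.146 0.29 ] (array([-112.9,  241.7,  268.7]), array([104. ,  -8.8,  15.1])) az tcp 22.1
120 10 tilt 75.5 b [ 0.63  0.73 -0.25] tcp [0.38  0.128 0.29 ] (array([-94.9, 223.6, 258.8]), array([ 96. , -12.6,  21.6])) az tcp 18.6
120 20 tilt 75.5 b [ 0.5   0.83 -0.25] tcp [0.403 0.113 0.29 ] (array([-76. , 204.6, 253.5]), array([ 87.8, -16.1,  27.8])) az tcp 15.7
120 30 tilt 75.5 b [ 0.34  0.91 -0.25] tcp [0.428 0.102 0.29 ] (array([-56.7, 185.3, 252.9]), array([ 79.4, -19.5,  33.7])) az tcp 13.5
```

Run:
```python
from h import *
p,R0=cur(); print(delta([.403,.113,.36],R0))
```

```text
(array([-125.7,  155.1,  253.5]), array([0., 0., 0.]))
```

```bash
python3 -m inch '[{"x":-6,"y":8,"z":13,"rx":0,"ry":0,"rz":0},{"x":-19,"y":23,"z":38,"rx":0,"ry":0,"rz":0},{"x":-33,"y":40,"z":66,"rx":0,"ry":0,"rz":0},{"x":-49,"y":60,"z":98,"rx":0,"ry":0,"rz":0},{"x":-65,"y":80,"z":131,"rx":0,"ry":0,"rz":0},{"x":-80,"y":99,"z":162,"rx":0,"ry":0,"rz":0},{"x":-95,"y":117,"z":192,"rx":0,"ry":0,"rz":0},{"x":-109,"y":134,"z":219,"rx":0,"ry":0,"rz":0},{"x":-120,"y":148,"z":241,"rx":0,"ry":0,"rz":0},{"x":-126,"y":155,"z":253,"rx":0,"ry":0,"rz":0}]'
python3 - <<'E'
from h import *
s=ctrl.sense();print(s["q"].round(1),s["position"],s["qvel"].round(1))
R=tool(18,45)*Ro.from_rotvec([np.radians(120),0,0]);bt=tool(-21.4,45).inv().apply([0,0,-1.])
b=R.apply(bt);tcp=np.array([.476,.252,.30])-b*.1725+R.apply([.0188,0,0])
print(tcp,delta(tcp,R))
E
```

```text
time: 10.3
position: [0.401, 0.1168, 0.358]
ee_rot: [-90.0, 45.2, -21.1]
contact_force: [1.2, 0.0, -1.4]
opening: 0.0211
[ 40.7 -14.8 111.7 -43.   65.5 -15.9] [0.40099449 0.11679394 0.35800926] [ 39.4  12.1  -5.7 -13.4  23.1  36.6]
[0.39824281 0.11566474 0.32983139] (array([18.5, 21.4, -2. ]), array([ 89.8, -15.4,  26.2]))
```

```bash
python3 -m inch '[{"x":0,"y":0,"z":0,"rx":4,"ry":-0.7,"rz":1.2},{"x":0,"y":0,"z":0,"rx":11,"ry":-1.9,"rz":3.2},{"x":0,"y":0,"z":0,"rx":18,"ry":-3.1,"rz":5.3},{"x":0,"y":0,"z":0,"rx":25,"ry":-4.3,"rz":7.3},{"x":2,"y":2,"z":0,"rx":32,"ry":-5.5,"rz":9.3},{"x":4,"y":5,"z":0,"rx":39,"ry":-6.7,"rz":11.4},{"x":6,"y":8,"z":0,"rx":46,"ry":-7.9,"rz":13.4},{"x":8,"y":11,"z":0,"rx":53,"ry":-9.1,"rz":15.5},{"x":10,"y":14,"z":0,"rx":60,"ry":-10.3,"rz":17.5},{"x":12,"y":16,"z":0,"rx":65,"ry":-11.1,"rz":19}]'
python3 - <<'E'
from h import *
s=ctrl.sense();print(s["q"].round(1),s["position"],s["qvel"].round(1))
R=tool(18,45)*Ro.from_rotvec([np.radians(120),0,0]);bt=tool(-21.4,45).inv().apply([0,0,-1.])
b=R.apply(bt);tcp=np.array([.476,.252,.30])-b*.1725+R.apply([.0188,0,0])
print(tcp,delta(tcp,R))
E
```

```text
time: 11.3
position: [0.3991, 0.1136, 0.3382]
ee_rot: [-1.1, 50.9, 8.8]
contact_force: [0.1, 0.2, -0.7]
opening: 0.0208
[  2.4 -24.5 115.6   5.3  50.1  -9.5] [0.3991184  0.11363796 0.33816713] [-36.8  -6.8  10.4  49.8  -7.  -11.1]
[0.39824281 0.11566474 0.32983139] (array([ 6.1,  2.3, -5.6]), array([24.3, -4.2,  7.5]))
```

```bash
python3 -m inch '[{"x":1,"y":0,"z":-1,"rx":5,"ry":-0.8,"rz":1.5},{"x":3,"y":1,"z":-3,"rx":11,"ry":-1.9,"rz":3.4},{"x":5,"y":2,"z":-4,"rx":17,"ry":-2.9,"rz":5.2},{"x":6,"y":2,"z":-5.5,"rx":22,"ry":-3.8,"rz":6.8},{"x":6,"y":2,"z":-5.5,"rx":24.3,"ry":-4.2,"rz":7.5},{"x":6,"y":2,"z":-5.5,"rx":24.3,"ry":-4.2,"rz":7.5},{"x":6,"y":2,"z":-5.5,"rx":24.3,"ry":-4.2,"rz":7.5},{"x":6,"y":2,"z":-5.5,"rx":24.3,"ry":-4.2,"rz":7.5}]'
python3 - <<'E'
from h import *
s=ctrl.sense();print(s["q"].round(1),s["position"],s["qvel"].round(1))
R=tool(18,45)*Ro.from_rotvec([np.radians(120),0,0]);bt=tool(-21.4,45).inv().apply([0,0,-1.])
p,Rc=cur();b=Rc.apply(bt);G=p-Rc.apply([.0188,0,0]);print("tilt",np.degrees(np.arccos(-b[2])),"head",G+b*.1725)
for q,k in(("head",.1725),("end",.21),("top",-.04)):print(q,[(n,proj(n,G+b*k)) for n in C])
for n in("scene","top"):
    f=ctrl.grab_frame(n);np.save(f"pics/{n}2.npy",f);cv2.imwrite(f"pics/{n}2.png",f[:,:,::-1])
E
```

```text
time: 12.1
position: [0.3992, 0.1157, 0.3318]
ee_rot: [29.7, 45.0, 18.0]
contact_force: [-0.1, 0.2, -0.4]
opening: 0.0212
[-17.1 -28.  121.4  31.2  51.7 -17.3] [0.39916759 0.11572745 0.33175905] [ 0.4 -0.1 -0.3  0.3  0.1  0.1]
tilt 75.40005002847461 head [0.47652404 0.25221051 0.30156385]
head [('scene', array([348.6,  97.8])), ('top', array([162.2, 235.5]))]
end [('scene', array([362.4, 100.3])), ('top', array([150.1, 227.6]))]
top [('scene', array([267. ,  82.7])), ('top', array([237.7, 284.2]))]
```

View pics/scene2.png

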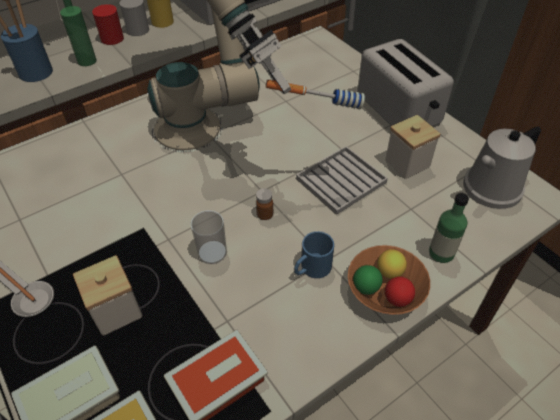

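View pics/top2.png

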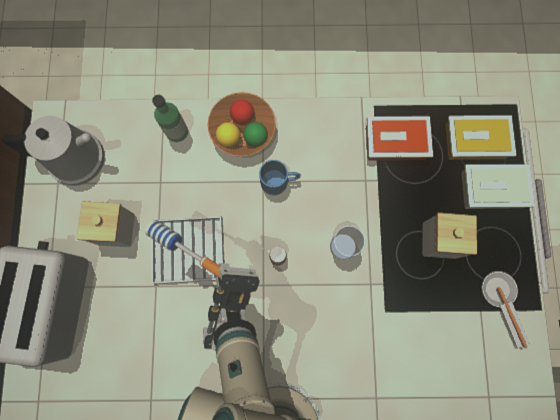

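Scene: tipped brush, with its head at (348,98) as predicted; top view: head at (163,236) against a predicted (162,235.5), tumbler still standing at (346,243), and the jar, mug and canisters unmoved. A last numeric check, then hand in.

Run:
```python
from h import *
h=tri((348.6,98),(163,236)); t=tri((267,83.5),(0,0)) if 0 else None
s=np.load("pics/scene2.npy");f=np.load("pics/top2.npy")
a=orange(s,(255,70,320,105));b=orange(f,(190,250,240,290))
e=plane("top",b[0],.34);print("head",h,"handle ends seen",a[1:3],b[1:3],e)
d0=[np.abs(x.astype(int)-y).max(2) for x,y in((np.load("pics/top0.npy"),f))]
for n,(x0,y0,x1,y1) in dict(jar=(268,246,288,266),mug=(258,160,302,196),canA=(75,198,125,245),canB=(425,210,480,260)).items(): print(n,"median diff",np.median(d0[0][y0:y1,x0:x1]))
s=ctrl.sense();print(s["qvel"].round(2),s["opening"],s["contact_force"].round(1),s["time"])
ctrl.sign_off()
```

```text
head [0.4761 0.2516 0.3006] handle ends seen (array([289.26692353,  86.26601256]), array([302.18002555,  90.44352306])) (array([204.47943249, 260.46048115]), array([220.80545526, 274.96827049])) [0.4037 0.1363 0.34  ]Traceback (most recent call last):
  File "<stdin>", line 6, in <module>
ValueError: too many values to unpack (expected 2)
```

Run:
```python
from h import *
d=np.abs(np.load("pics/top0.npy").astype(int)-np.load("pics/top2.npy")).max(2)
for n,(x0,y0,x1,y1) in dict(jar=(268,246,288,266),mug=(258,160,302,196),canA=(75,198,125,245),canB=(425,210,480,260)).items(): print(n,np.median(d[y0:y1,x0:x1]))
s=ctrl.sense();print(s["qvel"].round(2),s["opening"],s["contact_force"].round(1),s["time"])
ctrl.sign_off()
```

```text
jar 8.0
mug 5.0
canA 7.0
canB 6.0
[-0.1  -0.2  -0.07  0.1   0.16  0.03] 0.021262788630718083 [ 0.1  0.1 -2. ] 12.2
the job is handed in; nothing more can be done
```

I gripped the brush by its handle at 40 N and scrubbed the tumbler with two strokes. Each went up about 68 mm, with the bristles still inside, and back down to the bottom. I then drew the brush out, carried it over the tray and tipped it. The job was handed in at 12.2 s.

**Last checks:**
- **Brush:** tilted about 75° with the bristles lower than the handle. The tilt comes from the arm's pose plus the assumption that the brush was upright when gripped. The head seen in both views agreed with this to about 1 px.
- **Bristles:** the middle is at about (0.476, 0.252, 0.30), over the tray centre and about 30 cm above the worktop.
- **Grip and motion:** the arm was at rest, the gripper opening of 21 mm matched the handle, and outside force was about 2 N or less.
- **Tumbler:** standing where it was, judged by eye from the pictures.
- **Jar, mug and canisters:** they showed no visible shift, and before/after image differences were at noise level.

The first move call was refused because each row needs all six keys. One check script stopped with a bug of mine, so I reran it. Nothing moved in either case. No check disagreed.

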